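Set the dough sheeter's roller gap with its knurled thumbwheel

TASK

On the bench dough sheeter, close the roller gap to the baker's mark: with a fingertip on top of the knurled adjuster wheel, roll the wheel stroke by stroke until the blue pointer in the scale window stands in line with the red tab, coming up to it from the open side without running past it. Do not press hard; leave the red tab where it is, keep off the rollers, do not pick up anything, leave the cutters, stamps and other things undisturbed, and finish with the hand clear.

Things in the scene. Friction and masses are not known exactly. Their poses are not given: they have to be found in the camera images.
- sheeter: Bench dough sheeter, fixed. Origin on the table under the centre of its white gear head (130 mm in x, 300 mm in y; deck on top 170 mm up); z up. Two steel rollers run from the head along +x, one above the other, to a cheek 160 mm high, 303 mm from the origin. Steel feed tables on both sides: top 85 mm up, x 72 to 280 mm, out to 240 mm either way in y.
- wheel_crown (a point): Fixed point, top of the knurled wheel: 184.5 mm above the table, 14.5 mm above the deck. Upright dark steel disc, 71 mm diameter, 26 mm wide, 32 ridges 2 mm high; level axle along the sheeter's x, 35.5 mm below this point. Fixed round guards (61 mm diameter, 4 mm thick) on both sides: only the rim's top can be touched, about 45 degrees either side. Axes as the sheeter's.
- gap_wheel (a joint): Turn of the knurled wheel, rad, 0 to 7. It grows, and the roller gap closes, when the top of the wheel is dragged towards the sheeter's +y. Each rad moves the pointer 15 mm towards +y and lowers the upper roller 3 mm. About 2 N along the rim turns it (0.06 N m), so a light press of 4 to 10 N with a sliding fingertip carries it along; it stays where it is left.
- pointer_line (a point): The middle of the blue pointer bar (32 mm by 5 mm), which travels along the sheeter's y under a clear window on the deck beside the wheel, 30 mm along the sheeter's x from the head's centre. Driven by the wheel only; it cannot be touched. 174 mm above the table.
- mark_line (a point): Reading line of the red tab clipped over the window's +x side. In the sheeter's frame it has the same x and height as point pointer_line; the pointer is on the mark when both have the same y. Tab 14 mm wide with a 3 mm tongue over the window; slides stiffly (8 N); starts 38 to 94 mm to the +y side of the pointer. Axes as the sheeter's.
- cutter_a_mid (a point): Middle (68 mm up) of a round dough cutter standing upright: steel cylinder 54 mm in diameter with a turned wooden handle, 136 mm tall.
- cutter_b_mid (a point): Middle of a second cutter, same shape.
- stamp_a_mid (a point): Middle (44 mm up) of a pale wooden stamp standing near the +y end of the sheeter's deck, 42 mm in diameter, 88 mm tall.
- stamp_b_mid (a point): Middle of a darker wooden stamp, same shape, standing on the -y feed table.
- shaker: Aluminium flour shaker standing on the table, 64 mm in diameter, 120 mm tall; origin at its base.
- bowl: Steel bowl on the table, 150 mm across, 65 mm tall; origin at its base.
- scraper: Bench scraper lying on the +y feed table: steel blade 75 by 110 mm, wooden handle 22 mm thick; origin at the underside of the middle.
- top_roller: Upper roller, 50 mm in diameter; origin on its axis at the head's side.

How it is judged:
By the outcome, as a careful person would: the job done as asked, in the order asked, and still so for the second after the job is handed in, with the robot touching nothing.
It also fails if it takes over 54 s, if anything falls off the work surface, if the arm or the gripper's body presses on something with over 40 N, if the wrist force passes 120 N, or if a joint passes its speed limit or range.

ROBOT

A 6-joint arm with a two-finger parallel gripper is mounted at the origin on the work surface. World frame = base frame: x ahead of the robot, y to its left, z up, the work surface at z = 0. Lengths are in mm, angles in rad, forces in N, time in s.
With the tool pointing down it reaches from about 375 to 975 mm from the base axis. Payload 3.8 kg.
Tool frame: the origin (TCP) lies at the very end of the fingers, on their centre line; the grasp point (between the pads) lies 19 mm behind it (robot.grip_depth is the distance from the TCP to the grasp point, in mm); z points along the fingers, y is the line along which they close (so a half turn about z gives the same grasp; the last joint's range is limited). The gripper opens to 85 mm and grips with 20 to 120 N. Pads are 22 mm wide; open, the fingers measure 114 mm over their backs; the gripper's body (76 mm by 85 mm) begins 54 mm behind the grasp point. The pads swing forward as they close: fully open they stand 13 mm farther back than shut.
Start: joints at [-1.175, 0.264, 1.604, -0, 1.274, -0.037], TCP at [283.099, -612.759, 231.28] pointing down, gripper open.
Joint ranges: [-2.63, 2.63], [-0.94, 2.18], [0.31, 2.57], [-1.31, 4.45], [0, 2.66], [-2.55, 2.55]. Speed limits (rad/s): [2.57, 2.57, 3.14, 3.14, 3.14, 3.14].

INTERFACE

Orientations are given as a 3x3 rotation matrix whose columns are the frame's x, y, z axes.
In Python, from workcell import status, vision, job_done, spotter, robot gives the robot as it stands.
- The arm moves only by the tool servo_tool, never from a script. Its argument "motion" is a list of rows, each an object with "travel": the shift along the tool's x, y, z in cm, a list of three; "turn": the turn, a rotation vector about the tool's x, y, z in rad, a list of three. In form: [{"travel": [x, y, z], "turn": [wx, wy, wz]}, ...]. A call has 1 to 10 rows; each row is the pose to reach, as a shift and turn from the pose commanded when the call began, along the tool's axes at that moment; what a row does not reach only later rows make up. A row lasts 1/8 s, in which the tool goes at most 62.5 mm and 10.7 degrees, less where a joint would pass 70% of its speed; a pose out of reach is approached as far as the arm can. A call with a gripper value outside its range is refused whole. "grip" is the closure, from 0 (fully open) to 1 (shut), set as the call begins (left out, the last holds). The fingers move at their own pace and stop on an object; "grip_force" is the grip in N (left out, the last holds). Time passes only in rows, so rows that repeat a pose let the fingers close. It gives the time, the measured TCP pose, the force, the opening and the grip force at its end, in the units of the state.
- status.observe(): the state, without advancing time (a new reading comes with each control period).
- vision.get_image(name): name is "side" or "top"; returns a dict with "image" (400x640x3 uint8, red, green, blue), "range_z" (400x640 float32, mm along the optical axis (not along the pixel's ray), 0 where there is no reading), "K" (3x3 intrinsics, pixels), "R" (3x3) and "t" (3): a world point X has camera coordinates R X + t. Camera axes: x right, y down, z forward; pixel columns grow to the right and rows downward; lengths in mm; the calibration is good to about 2 mm. A picture is of the moment at which its call begins.
- job_done(): hands the job in; it is judged then, once.
Trained networks look in a picture, given as the dict that the camera call returned (one of the last four; its "shot" number tells which), for a name from the list of things; names that differ only in an ending like _2 or _b are one class to them, and where a whole thing is asked for, a point or a joint stands for the part that bears it (a point fixed in the world has none). Each returns a list of dicts, best first, with "p" (0 to 1); they miss things now and then, are a little off and sometimes report something else, mostly with a low value. They report only what shows in the picture. A call takes as long as a camera call.
- spotter.recognise(picture, query): "centre" ([column, row] in pixels, amid what is visible of it).
- spotter.cut_out(picture, query): "pixels" (400x640 bool, what is visible of it) and "centre" ([column, row] in pixels, amid what is visible of it).
The state is a dict: "time": time; "joints": joint angles; "dq": joint speeds; "joint_torque": joint torques, N m; "eef_pos": TCP position; "ee_rot": TCP orientation; "wrist_force": force on the tool from outside, world axes, zero at the start; "ft_torque": the same for the moment, N m; "grip_width": finger opening in mm; "grip_force": force on a finger pad.
Only numpy, scipy, OpenCV 4.12 (cv2) and the standard library are available. Lean on these libraries where they do the work, as an engineer would, in place of code of your own. Each camera call takes 0.05 s, during which the arm holds its last target. There are 200 camera calls.

## Working session

There is one attempt and no reset: what is moved stays moved. The work goes in short steps, Python scripts to look and compute and a tool call to move; the robot and the scene stay as the last step left them, time stands still between calls to the robot, and variables do not carry over. Pictures are saved under pics/ and viewed, at most 10 in all, crops included, and the job is handed in when it is done.

Besides the shell and the picture viewer there is one more tool, called after "Request:" as name([rows], argument=value, ...), one row to a line, values as JSON. servo_tool: Moves the arm, as the interface text tells. Its arguments: {"type":"object","properties":{"motion":{"type":"array","items":{"type":"object","properties":{"travel":{"type":"array","items":{"type":"number"}},"turn":{"type":"array","items":{"type":"number"}}}}},"grip":{"type":"number"},"grip_force":{"type":"number"}},"required":["motion"]}

```bash
mkdir -p pics; cat > h.py <<'E'
import numpy as np, cv2
from workcell import status, vision, job_done, spotter, robot
def w(p,c,r,d=None):
    if d is None: d=p["range_z"][int(round(r)),int(round(c))]
    K=p["K"]; x=np.array([(c-K[0,2])/K[0,0],(r-K[1,2])/K[1,1],1])*d
    return p["R"].T@(x-p["t"])
def wz(p,c,r,z):
    K=p["K"]; d=p["R"].T@np.array([(c-K[0,2])/K[0,0],(r-K[1,2])/K[1,1],1]); o=-p["R"].T@p["t"]
    return o+d*(z-o[2])/d[2]
def proj(p,X):
    q=p["K"]@(p["R"]@np.array(X)+p["t"]); return q[:2]/q[2]
def save(n,im): cv2.imwrite("pics/"+n,cv2.cvtColor(im,cv2.COLOR_RGB2BGR))
E
python3 - <<'E'
from h import *
np.set_printoptions(precision=1,suppress=True)
for n in("top","side"):
    p=vision.get_image(n); save(n+"1.png",p["image"])
    print(n,"cam",-p["R"].T@p["t"])
    for q in ["sheeter","wheel_crown","gap_wheel","pointer_line","mark_line","cutter_a_mid","stamp_a_mid","shaker","bowl","scraper","top_roller"]:
        for r in spotter.recognise(p,q)[:2]:
            c=r["centre"]; print(q,round(r["p"],2),np.array(c),w(p,*c))
print(status.observe())
E
```

```text
top cam [ 367.3  -37.2 1714.5]
sheeter 0.57 [304.2 161. ] [686.1  38.  154.4]
wheel_crown 0.78 [303.9 160.2] [688.6  39.1 156.3]
wheel_crown 0.21 [184.3 262.1] [325.  451.7 123.9]
gap_wheel 0.66 [331.7 195. ] [562.8 -60.3 187.1]
pointer_line 0.58 [223.3 245. ] [386.9 317.  126.6]
cutter_a_mid 0.77 [184.2 259.9] [332.6 452.7 123. ]
stamp_a_mid 0.41 [267.2 205.1] [518.  151.5 248.2]
shaker 0.56 [421.3 255.7] [ 361.3 -380.1  119.9]
bowl 0.66 [464.4 215.2] [ 517.1 -570.3    4.9]
scraper 0.96 [254.5 144.4] [756.  224.1  99.9]
side cam [-183.6  749.  1179.1]
sheeter 0.94 [286.8 210.6] [605.4 120.9 179. ]
sheeter 0.25 [281.4 313.6] [377.6 355.1  86.8]
wheel_crown 0.95 [288.3 209.6] [605.9 113.8 178.2]
gap_wheel 0.45 [331.  190.1] [566.7 -48.1 184.1]
mark_line 0.57 [285.5 209.4] [615.6 117.8 175.3]
cutter_a_mid 0.83 [258.8 355.9] [325.4 482.   85.2]
stamp_a_mid 0.6 [293.4 221.4] [528.6 159.9 213.4]
stamp_a_mid 0.54 [260.3 355.1] [320.7 479.6  92.7]
shaker 0.28 [269.4 188.3] [752.8  73.1 153.9]
bowl 0.75 [418.3 160.9] [ 550.4 -574.3   20.2]
bowl 0.64 [287.7 211.2] [603.7 118.7 175.9]
scraper 0.89 [238.1 225.2] [740.1 232.   93.7]
scraper 0.52 [260.  356.6] [319.4 482.2  90. ]
top_roller 0.56 [269.5 187.6] [750.   74.3 159.7]
{'time': 1.2, 'joints': array([-1.2,  0.3,  1.6, -0. ,  1.3, -0. ]), 'dq': array([ 0.,  0., -0., -0., -0., -0.]), 'joint_torque': array([  0. , -51.5, -36.8,  -0. ,   0. ,   0. ]), 'eef_pos': array([ 283.1, -612.7,  231.2]), 'ee_rot': array([[ 0.9,  0.4, -0. ],
       [ 0.4, -0.9,  0. ],
       [-0. , -0. , -1. ]]), 'wrist_force': array([-0.4, -1. , -0.4]), 'ft_torque': array([ 0., -0.,  0.]), 'grip_force': 0.0, 'grip_width': 85.39582805654526}
```

```bash
python3 - <<'E'
import cv2,numpy as np
a=cv2.imread("pics/top1.png")[110:270,170:370];b=cv2.imread("pics/side1.png")[130:290,200:400]
cv2.imwrite("pics/a.png",cv2.resize(a,None,fx=4,fy=3.75,interpolation=cv2.INTER_CUBIC)[:600])
cv2.imwrite("pics/b.png",cv2.resize(b,None,fx=4,fy=3.75,interpolation=cv2.INTER_CUBIC)[:600])
E
```

```text
(no output)
```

View pics/a.png

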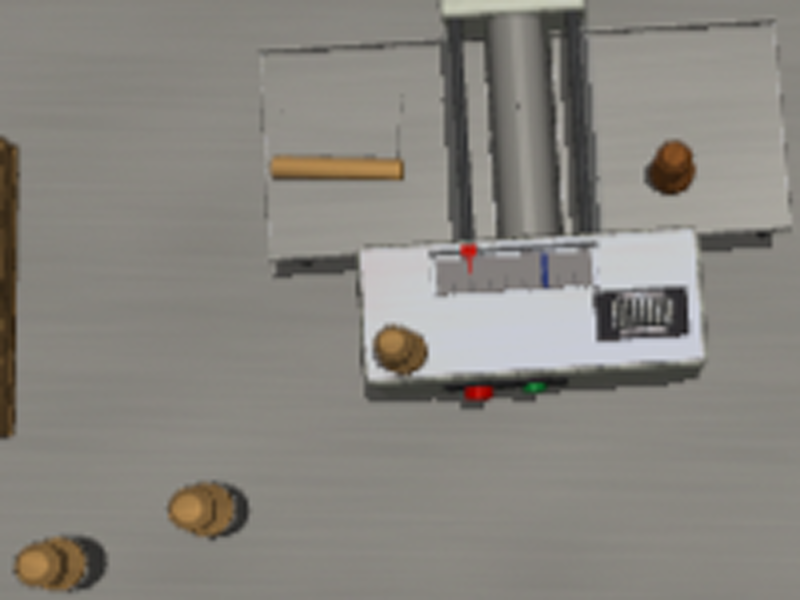

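View pics/b.png

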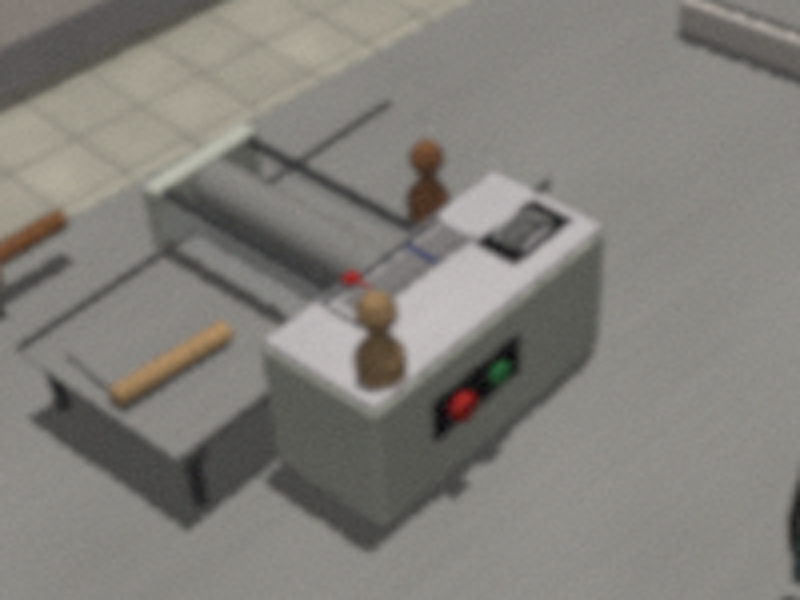

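View pics/top1.png

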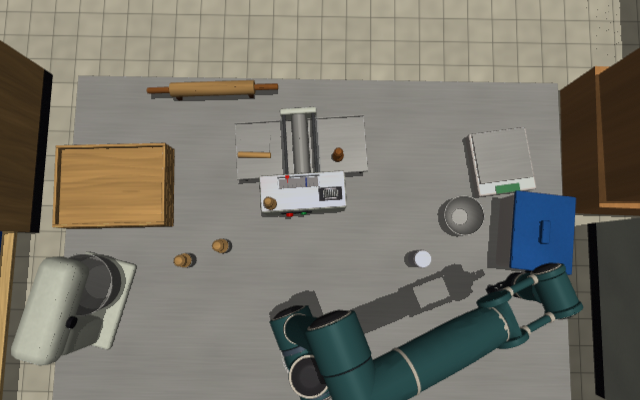

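The top view shows the white head with the wheel at about (330,193), the blue pointer at (306,181), the red tab at (287,177) and the stamp at (270,202). In the side view the tab is at (288,205) and the pointer at (305,198). Next I'll fix the sheeter frame.

```bash
cat >> h.py <<'E'
def masks(im):
    f=im.astype(float); r,g,b=f[...,0],f[...,1],f[...,2]
    return np.clip(b-(r+g)/2-12,0,None), np.clip(r-(g+b)/2-60,0,None)
def cent(m,c0,c1,r0,r1):
    s=m[r0:r1,c0:c1]; R,C=np.mgrid[r0:r1,c0:c1]; return (s*C).sum()/s.sum(),(s*R).sum()/s.sum(),s.sum()
E
python3 - <<'E'
from h import *
np.set_printoptions(precision=1,suppress=True)
p=vision.get_image("top")
R,C=np.mgrid[150:235,245:365]; d=p["range_z"][150:235,245:365]
K=p["K"]; X=np.stack([(C-K[0,2])/K[0,0]*d,(R-K[1,2])/K[1,1]*d,d],-1)-p["t"]; X=X@p["R"]
im=p["image"][150:235,245:365].astype(float)
m=(X[...,2]>160)&(X[...,2]<182)&(im.min(-1)>170)
m=cv2.morphologyEx(m.astype(np.uint8),cv2.MORPH_CLOSE,np.ones((25,25)))
n,l,s,_=cv2.connectedComponentsWithStats(m); k=1+np.argmax(s[1:,4])
rr,cc=np.where(l==k); P=np.array([wz(p,c+245,r+150,170)[:2] for r,c in zip(rr,cc)])
rect=cv2.minAreaRect(P.astype(np.float32)); print("rect",rect, "deckz",np.median(X[...,2][m>0]))
b,r=masks(p["image"])
print("top blue",cent(b,295,320,165,200),"red",cent(r,275,300,165,190))
for nm,m in(("b",b),("r",r)):
    print(nm);print(m[172:190,280:312].astype(int))
wm=(X[...,2]>174)&(X[...,2]<192)&(C>318); print("wheel",np.array([X[wm].mean(0),X[wm].min(0),X[wm].max(0)]),wm.sum())
p=vision.get_image("side"); b,r=masks(p["image"])
print(b[188:205,295:318].astype(int))
print("side blue",cent(b,295,315,188,205),"red",cent(r,280,296,195,212))
E
```

```text
rect ((578.8922729492188, 41.319297790527344), (119.92269897460938, 289.7251892089844), 4.771409034729004) deckz 172.50758140436506
top blue (np.float64(305.712511938873), np.float64(181.51957975167144), np.float64(523.5)) red (np.float64(286.76196928635954), np.float64(176.936766034327), np.float64(1107.0))
b
[[ 0  0  0  0  0  0  0  0  0  0  0  0  0  0  0  0  0  0  0  0  0  0  0  0
   0  0  0  0  0  0  0  0]
 [ 0  0  0  0  0  0  0  0  0  0  0  0  0  0  0  0  0  0  0  0  0  0  0  0
   0  0  0  0  0  0  0  0]
 [ 0  0  0  0  0  0  0  0  0  0  0  0  0  0  0  0  0  0  0  0  0  0  0  0
   0  0  0  0  0  0  0  0]
 [ 0  0  0  0  0  0  0  0  0  0  0  0  0  0  0  0  0  0  0  0  0  0  0  0
   0  0  0  0  0  0  0  0]
 [ 0  0  0  0  0  0  0  0  0  0  0  0  0  0  0  0  0  0  0  0  0  0  0  0
   0  0  0  0  0  0  0  0]
 [ 0  0  0  0  0  0  0  0  0  0  0  0  0  0  0  0  0  0  0  0  0  0  0  0
   0  8 10  0  0  0  0  0]
 [ 0  0  0  0  0  0  0  0  0  0  0  0  0  0  0  0  0  0  0  0  0  0  0  0
   0 23 32  0  0  0  0  0]
 [ 0  0  0  0  0  0  0  0  0  0  0  0  0  0  0  0  0  0  0  0  0  0  0  0
   0 26
[... 4197 characters left out ...]
 0  0  0  0  0  0  0  0  0  0  0]
 [ 0  0  0  0  0  0  0  0  0  0  3 10  7  0  0  0  0  0  0  0  0  0  0]
 [ 0  0  0  0  0  0  0  0  0  0  0  0  6  2  0  0  0  0  0  0  0  0  0]
 [ 0  0  0  0  0  0  0  0  0  0  0  0  0  0  0  0  0  0  0  0  0  0  0]
 [ 0  0  0  0  0  0  0  0  0  0  0  0  0  0  0  0  0  0  0  0  0  0  0]
 [ 0  0  0  0  0  0  0  0  0  0  0  0  0  0  0  0  0  0  0  0  0  0  0]
 [ 0  0  0  0  0  0  0  0  0  0  0  0  0  0  0  0  0  0  0  0  0  0  0]
 [ 0  0  0  0  0  0  0  0  0  0  0  0  0  0  0  0  0  0  0  0  0  0  0]]
side blue (np.float64(304.7375), np.float64(197.00625), np.float64(80.0)) red (np.float64(287.38516746411483), np.float64(203.61722488038276), np.float64(209.0))
```

```bash
cat >> h.py <<'E'
YAW=np.deg2rad(4.77); UX=np.array([np.cos(YAW),np.sin(YAW),0]); UY=np.array([-np.sin(YAW),np.cos(YAW),0])
def locate(p):
    "sheeter-frame (y,x along) of pointer and tab, and tongue only"
    f=p["image"].astype(float); r,g,b=f[...,0],f[...,1],f[...,2]
    R,C=np.mgrid[0:400,0:640]
    pts=np.stack([wz(p,c,r_,174) for r_,c in zip(R[150:225,250:350].ravel(),C[150:225,250:350].ravel())]).reshape(75,100,3)
    B=np.clip(b-(r+g)/2-5,0,None)[150:225,250:350]; Rd=np.clip(r-(g+b)/2-25,0,None)[150:225,250:350]
    x=pts@UX; y=pts@UY; out={}
    for n,m in(("blue",B),("red",Rd)):
        k=(y>-20)&(y<170)&(x>585)&(x<660); m=m*k
        y0=np.average(y,weights=m**2); m=m*(abs(y-y0)<14)
        y0=np.average(y,weights=m); x0=np.average(x,weights=m)
        A=np.array([[xx, np.average(y[s],weights=m[s]),m[s].sum()] for xx in np.arange(x0-18,x0+18,6) for s in [(x>=xx)&(x<xx+6)] if m[s].sum()>15])
        out[n]=(y0,x0,A)
    return out
E
python3 - <<'E'
from h import *
np.set_printoptions(precision=1,suppress=True)
for n in ("top","side"):
    p=vision.get_image(n); o=locate(p)
    for k in o: print(n,k,o[k][:2]);print(o[k][2])
    R,C=np.mgrid[170:220,315:350] if n=="top" else np.mgrid[170:205,315:350]
    X=np.array([w(p,c,r) for r,c in zip(R.ravel(),C.ravel())])
    a=X@UX;bb=X@UY; col=p["image"][R.ravel(),C.ravel()].astype(int)
    m=(a<585)&(col.max(1)<120)&(X[:,2]>160)&(X[:,2]<195)
    print("dark",np.median(X[m],0),"a",np.percentile(a[m],[2,50,98]),"b",np.percentile(bb[m],[2,50,98]))
    m=(a<585)&(X[:,2]>179)&(X[:,2]<192); print("high",X[m].mean(0),m.sum(),"a",np.percentile(a[m],[2,98]),"b",np.percentile(bb[m],[2,98]))
    print(p["range_z"][180:184,325:335])
E
```

```text
top blue (np.float64(-18.23695505145071), np.float64(613.5435221104761))
[[601.5 -17.7  43.5]
 [607.5 -18.1  44.5]
 [613.5 -18.6  69. ]
 [619.5 -18.9  31. ]]
top red (np.float64(44.1609520367691), np.float64(630.2777120068517))
[[612.3  44.1 126. ]
 [618.3  44.  175.5]
 [624.3  42.2 353.5]
 [630.3  45.  866. ]
 [636.3  44.  273. ]]
dark [566.9 -50.9 174.2] a [516.2 560.3 584.3] b [-139.9  -97.8  -62.2]
high [570.5 -54.7 182.9] 93 a [528.4 582. ] b [-125.7  -65. ]
[[1566.8 1565.4 1568.5 1562.1 1560.7 1561.8 1560.2 1557.  1564.5 1556.6]
 [1563.2 1559.4 1560.5 1561.1 1556.8 1559.2 1564.1 1560.2 1556.8 1570.7]
 [1558.6 1563.6 1567.3 1561.2 1555.3 1561.6 1558.6 1561.9 1554.3 1560.8]
 [1556.6 1560.1 1564.  1559.4 1555.6 1550.6 1557.9 1563.8 1562.6 1557.7]]
side blue (np.float64(-18.02536189065389), np.float64(613.134487360637))
[[601.1 -16.7  19. ]
 [607.1 -18.1  28. ]
 [619.1 -18.6  21.5]]
side red (np.float64(44.12635126725627), np.float64(624.8229348577917))
[[606.8  49.  101. ]
 [618.8  41.1  22.5]
 [624.8  40.4  61.5]
 [630.8  41.3 248.5]
 [636.8  41.  347.5]]
dark [565.7 -45.6 174. ] a [516.1 560.  581.9] b [-137.2  -93.   -63.7]
high [569.4 -50.6 182.6] 57 a [546.8 577.2] b [-114.8  -81. ]
[[1529.3 1539.3 1542.8 1539.1 1540.1 1539.3 1533.8 1671.4 1653.2 1650.8]
 [1537.7 1533.1 1536.8 1532.8 1534.9 1534.1 1529.3 1533.5 1534.9 1655.8]
 [1530.5 1531.  1529.8 1528.8 1531.1 1526.4 1525.5 1528.9 1531.  1529.8]
 [1531.9 1526.4 1529.2 1516.9 1527.  1529.  1526.2 1524.1 1526.  1523.4]]
```

```bash
python3 - <<'E'
import cv2
a=cv2.imread("pics/top1.png")[170:215,280:350];b=cv2.imread("pics/side1.png")[170:215,280:350]
import numpy as np
cv2.imwrite("pics/c.png",np.vstack([cv2.resize(i,(467,300),interpolation=cv2.INTER_NEAREST) for i in(a,b)]))
E
```

```text
(no output)
```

View pics/c.png

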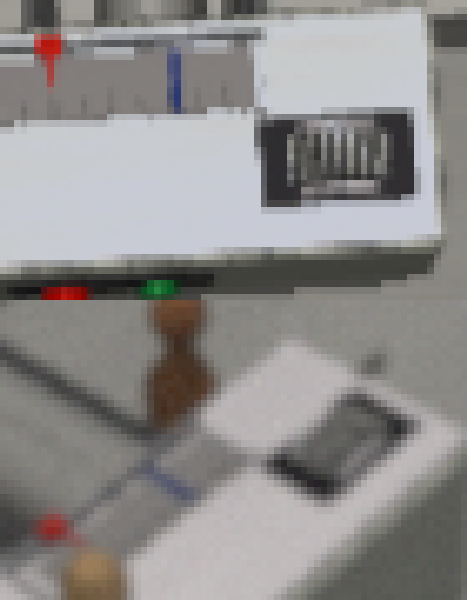

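```bash
python3 - <<'E'
from h import *
np.set_printoptions(precision=2,suppress=True)
p=vision.get_image("top"); g=p["image"].astype(float).mean(-1)
def edge(vals,lo):  # subpixel 50% crossing of strongest step
    d=np.abs(np.diff(vals)); i=d.argmax(); s=slice(max(0,i-2),i+3); return lo+0.5+np.average(np.arange(len(d))[s],weights=d[s])
def fit(pts,z):
    P=np.array([wz(p,c,r,z)[:2] for c,r in pts])
    for _ in range(4):
        m=P.mean(0); u=np.linalg.svd(P-m)[2][0]; res=(P-m)@[-u[1],u[0]]; k=abs(res)<max(1.0,2*np.median(abs(res))); P=P[k]
    return m,u,len(P),res.std()
def yawof(u,ax): 
    a=np.degrees(np.arctan2(u[1],u[0])); return (a-90*(ax=='y')+90)%180-90
res={}
m=[(c,edge(g[198:212,c],198)) for c in list(range(280,343))]; r=fit(m,170);print("front",r,yawof(r[1],'y'))
for nm,c0,c1,rows in(("+y end",254,268,range(180,206)),("-y end",338,352,range(176,202))):
    m=[(edge(g[rr,c0:c1],c0),rr) for rr in rows]; r=fit(m,170);print(nm,r,yawof(r[1],'x'))
m=[(c,edge(g[165:180,c],165)) for c in list(range(264,272))+list(range(322,342))]; r=fit(m,170);print("back",r,yawof(r[1],'y'))
m=[(c,edge(g[182:193,c],182)) for c in range(322,340)]; r=fit(m,170);print("slot back",r,yawof(r[1],'y'))
m=[(c,edge(g[197:206,c],197)) for c in range(322,340)]; r=fit(m,170);print("slot front",r,yawof(r[1],'y'))
for nm,c0,c1 in(("slot+y",315,324),("slot-y",337,345)):
    m=[(edge(g[rr,c0:c1],c0),rr) for rr in range(189,200)]; r=fit(m,170);print(nm,r)
E
```

```text
front (array([527.35,  15.46]), array([ 0.24, -0.97]), 47, np.float64(5.797243231924178)) 13.853784747126497
+y end (array([574.05, 187.53]), array([-0.99, -0.11]), 21, np.float64(0.6285503443590662)) 6.521421837162478
-y end (array([592.67, -98.31]), array([-0.99,  0.13]), 18, np.float64(1.722727382106602)) -7.3747413153854495
back (array([642.58,  12.77]), array([ 0.09, -1.  ]), 25, np.float64(0.47465948459111446)) 4.92192593342034
slot back (array([594.09, -57.03]), array([ 0.07, -1.  ]), 16, np.float64(0.3881464428026803)) 4.0332513982582725
slot front (array([548.97, -56.65]), array([-0.08,  1.  ]), 18, np.float64(1.2518085704952635)) 4.446504243651518
slot+y (array([567.34, -14.72]), array([-0.99, -0.13]), 10, np.float64(0.5028275853420003))
slot-y (array([576.04, -94.63]), array([-1.  , -0.03]), 7, np.float64(0.22135555902698775))
```

```bash
sed -i 's/4.77/4.8/' h.py; cat >> h.py <<'E'
from scipy.spatial.transform import Rotation as Ro
CR=np.array([570.5,-54.,184.5])
def go(y,dz,x=0):
    s=status.observe(); T=s["ee_rot"]
    tgt=CR+UX*x+UY*y+[0,0,dz]; G=np.stack([UX,-UY,[0,0,-1]],1)
    print("travel cm",np.round(T.T@(tgt-s["eef_pos"])/10,2),"turn",np.round(Ro.from_matrix(T.T@G).as_rotvec(),4))
def where():
    s=status.observe(); d=s["eef_pos"]-CR; print("rel",np.round([d@UX,d@UY,d[2]],1),"F",np.round(s["wrist_force"],1),"t",s["time"],"w",s["grip_width"])
E
python3 -c "
from h import *
go(-14,45);where()"
```

```text
travel cm [ 49.05 -37.36   0.18] turn [ 0.    -0.     0.349]
rel [-333.2 -532.8   46.8] F [-2.2 -0.2 -0.6] t 1.45 w 85.16155727045599
```

Request:
servo_tool([
  {"travel": [4.9, -3.74, 0], "turn": [0, 0, 0.05]},
  {"travel": [9.8, -7.5, 0], "turn": [0, 0, 0.1]},
  {"travel": [14.7, -11.2, 0], "turn": [0, 0, 0.15]},
  {"travel": [19.6, -14.9, 0], "turn": [0, 0, 0.2]},
  {"travel": [24.5, -18.7, 0], "turn": [0, 0, 0.25]},
  {"travel": [29.4, -22.4, 0], "turn": [0, 0, 0.349]},
  {"travel": [34.3, -26.2, 0], "turn": [0, 0, 0.349]},
  {"travel": [39.2, -29.9, 0], "turn": [0, 0, 0.349]},
  {"travel": [44.1, -33.6, 0], "turn": [0, 0, 0.349]},
  {"travel": [49.05, -37.36, 0], "turn": [0, 0, 0.349]},
], grip=1, grip_force=20)

```text
time: 2.7
eef_pos: [572.5, -66.1, 231.7]
ee_rot: [[0.996, 0.084, 0.001], [0.084, -0.996, -0.0], [0.001, 0.0, -1.0]]
wrist_force: [0.6, -0.0, 0.1]
grip_width: -0.0
grip_force: 0.0
```

Request:
servo_tool([
  {"travel": [0, 0, 0]},
  {"travel": [0, 0, 0]},
])

```text
$.motion[0]: bad value
```

```bash
python3 -c "
from h import *
go(-14,8);where();print(status.observe()['ee_rot'])
for n in ('top','side'):
  p=vision.get_image(n); save(n+'2.png',cv2.resize(p['image'][130:260,240:370],(600,600)))
  print(n,proj(p,CR),proj(p,CR-14*UY+[0,0,45]))
"
```

```text
travel cm [-0.1   0.18  3.92] turn [ 0.0005 -0.001   0.    ]
rel [  1.  -12.2  47.2] F [ 0.6 -0.   0.1] t 2.7 w -0.023298040695696076
[[ 9.96489296e-01  8.37134977e-02  1.06492989e-03]
 [ 8.37139525e-02 -9.96489750e-01 -3.89826520e-04]
 [ 1.02855798e-03  4.77607445e-04 -9.99999357e-01]]
top [329.88694268 192.83412935] [334.25514253 190.78155658]
side [331.38661611 188.65011793] [334.10368043 176.61259178]
```

View pics/side2.png

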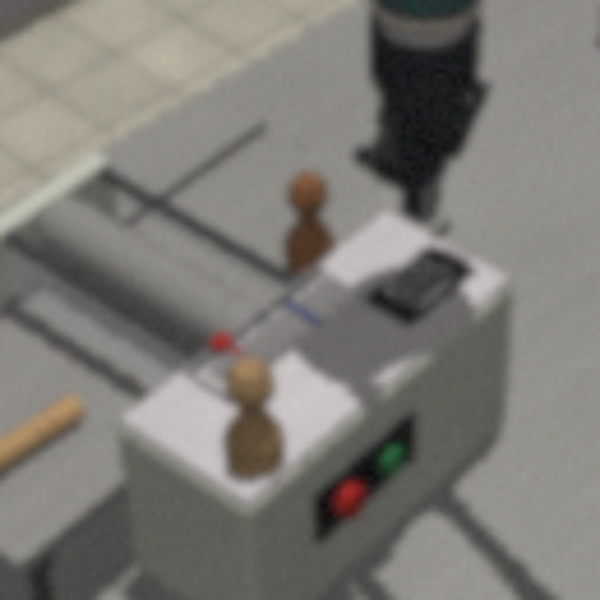

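The side view shows the shut fingertips at about (333,178), just above the wheel and where predicted. I'll lower them gently.

Request:
servo_tool([
  {"travel": [-0.1, 0.1, 2], "turn": [0, 0, 0]},
  {"travel": [-0.1, 0.1, 3.8], "turn": [0, 0, 0]},
  {"travel": [-0.1, 0.1, 4.4], "turn": [0, 0, 0]},
  {"travel": [-0.1, 0.1, 4.6], "turn": [0, 0, 0]},
  {"travel": [-0.1, 0.1, 4.65], "turn": [0, 0, 0]},
  {"travel": [-0.1, 0.1, 4.65], "turn": [0, 0, 0]},
])

```text
time: 3.55
eef_pos: [571.2, -69.3, 185.5]
ee_rot: [[0.997, 0.083, 0.001], [0.083, -0.997, -0.0], [0.001, 0.0, -1.0]]
wrist_force: [0.2, 0.6, -0.7]
grip_width: 0.2
grip_force: 0.0
```

```bash
python3 -c "
from h import *
where()"
```

```text
rel [ -0.6 -15.3   1. ] F [ 0.2  0.6 -0.7] t 3.55 w 0.2017224347958477
```

Request:
servo_tool([
  {"travel": [0, 0, 0.1], "turn": [0, 0, 0]},
  {"travel": [0, 0, 0.15], "turn": [0, 0, 0]},
  {"travel": [0, 0, 0.15], "turn": [0, 0, 0]},
])

```text
time: 3.92
eef_pos: [571.0, -68.9, 183.6]
ee_rot: [[0.996, 0.084, 0.001], [0.084, -0.996, -0.0], [0.001, 0.0, -1.0]]
wrist_force: [-0.2, -0.8, 0.8]
grip_width: 0.2
grip_force: 0.6
```

Request:
servo_tool([
  {"travel": [0, 0, 0.1], "turn": [0, 0, 0]},
  {"travel": [0, 0, 0.1], "turn": [0, 0, 0]},
])

```text
time: 4.18
eef_pos: [571.1, -69.0, 183.4]
ee_rot: [[0.996, 0.084, 0.001], [0.084, -0.996, -0.0], [0.001, 0.0, -1.0]]
wrist_force: [-2.0, 0.1, 5.8]
grip_width: 0.3
grip_force: 2.7
```

Request:
servo_tool([
  {"travel": [0, -0.4, 0], "turn": [0, 0, 0]},
  {"travel": [0, -1.0, 0], "turn": [0, 0, 0]},
  {"travel": [0, -1.6, 0], "turn": [0, 0, 0]},
])

```text
time: 4.55
eef_pos: [570.0, -53.7, 184.4]
ee_rot: [[0.996, 0.084, 0.002], [0.084, -0.996, -0.002], [0.001, 0.002, -1.0]]
wrist_force: [-3.2, -1.4, 9.4]
grip_width: -0.1
grip_force: 4.4
```

Request:
servo_tool([
  {"travel": [0, -0.5, 0], "turn": [0, 0, 0]},
  {"travel": [0, -1.0, 0], "turn": [0, 0, 0]},
  {"travel": [0, -1.0, 0], "turn": [0, 0, 0]},
])

```text
time: 4.92
eef_pos: [569.1, -42.6, 182.9]
ee_rot: [[0.996, 0.084, 0.001], [0.084, -0.996, 0.0], [0.001, -0.0, -1.0]]
wrist_force: [-0.0, 1.0, 4.9]
grip_width: -0.2
grip_force: 2.6
```

```bash
python3 -c "
from h import *
where()
for n in ('side','top'):
  p=vision.get_image(n); o=locate(p)
  for k in o: print(n,k,o[k][:2])
"
```

```text
rel [-0.4 11.5 -1.6] F [-0.   1.   4.9] t 4.925 w -0.2448980915712558
side blue (np.float64(-9.221676586955335), np.float64(611.5615123841927))
side red (np.float64(43.853430320052695), np.float64(624.2020269846995))
top blue (np.float64(-11.222357502981467), np.float64(604.6541177473897))
top red (np.float64(43.83306669021225), np.float64(630.3029073103178))
```

Request:
servo_tool([
  {"travel": [0, 0, -0.8], "turn": [0, 0, 0]},
  {"travel": [0, 1.4, -1.0], "turn": [0, 0, 0]},
  {"travel": [0, 2.7, -0.8], "turn": [0, 0, 0]},
  {"travel": [0, 2.7, -0.2], "turn": [0, 0, 0]},
  {"travel": [0, 2.7, 0], "turn": [0, 0, 0]},
  {"travel": [0, 2.2, 0], "turn": [0, 0, 0]},
  {"travel": [0, 1.6, 0], "turn": [0, 0, 0]},
  {"travel": [0, 1.0, 0], "turn": [0, 0, 0]},
  {"travel": [0, 0.4, 0], "turn": [0, 0, 0]},
  {"travel": [0, 0, 0], "turn": [0, 0, 0]},
])

```text
time: 6.28
eef_pos: [568.9, -43.1, 183.8]
ee_rot: [[0.996, 0.084, 0.001], [0.084, -0.996, -0.001], [0.001, 0.001, -1.0]]
wrist_force: [-2.9, -0.6, 8.2]
grip_width: 0.1
grip_force: 3.4
```

```bash
python3 -c "
from h import *
where()
for n in ('side','top'):
  p=vision.get_image(n); o=locate(p)
  for k in o: print(n,k,o[k][:2])
"
```

```text
rel [-0.7 11.  -0.7] F [-2.9 -0.6  8.2] t 6.275 w 0.09520399104189337
side blue (np.float64(2.509115027651179), np.float64(613.8668305543691))
side red (np.float64(43.94228962269541), np.float64(624.0388343216483))
top blue (np.float64(2.375754325605345), np.float64(610.8858417358063))
top red (np.float64(43.83221746000093), np.float64(630.304592772818))
```

Request:
servo_tool([
  {"travel": [0, 0, -0.8], "turn": [0, 0, 0]},
  {"travel": [0, 1.4, -1.0], "turn": [0, 0, 0]},
  {"travel": [0, 2.7, -0.8], "turn": [0, 0, 0]},
  {"travel": [0, 2.7, -0.2], "turn": [0, 0, 0]},
  {"travel": [0, 2.7, 0], "turn": [0, 0, 0]},
  {"travel": [0, 2.2, 0], "turn": [0, 0, 0]},
  {"travel": [0, 1.6, 0], "turn": [0, 0, 0]},
  {"travel": [0, 1.0, 0], "turn": [0, 0, 0]},
  {"travel": [0, 0.4, 0], "turn": [0, 0, 0]},
  {"travel": [0, 0, 0], "turn": [0, 0, 0]},
])

```text
time: 7.62
eef_pos: [568.3, -42.7, 183.8]
ee_rot: [[0.996, 0.084, -0.0], [0.084, -0.996, -0.0], [-0.0, 0.0, -1.0]]
wrist_force: [-2.7, -1.1, 6.5]
grip_width: -0.6
grip_force: 3.2
```

Request:
servo_tool([
  {"travel": [0, 0, -0.8], "turn": [0, 0, 0]},
  {"travel": [0, 1.4, -1.0], "turn": [0, 0, 0]},
  {"travel": [0, 2.7, -0.8], "turn": [0, 0, 0]},
  {"travel": [0, 2.7, -0.2], "turn": [0, 0, 0]},
  {"travel": [0, 2.7, 0], "turn": [0, 0, 0]},
  {"travel": [0, 2.2, 0], "turn": [0, 0, 0]},
  {"travel": [0, 1.6, 0], "turn": [0, 0, 0]},
  {"travel": [0, 1.0, 0], "turn": [0, 0, 0]},
  {"travel": [0, 0.4, 0], "turn": [0, 0, 0]},
  {"travel": [0, 0, 0], "turn": [0, 0, 0]},
])

```text
time: 8.88
eef_pos: [568.5, -43.0, 183.8]
ee_rot: [[0.996, 0.084, 0.0], [0.084, -0.996, -0.0], [0.0, 0.0, -1.0]]
wrist_force: [-2.8, -0.6, 7.0]
grip_width: -0.4
grip_force: 3.3
```

```bash
python3 -c "
from h import *
np.set_printoptions(precision=1,suppress=True)
where()
for n in ('side','top'):
  p=vision.get_image(n); o=locate(p)
  for k in o: print(n,k,o[k])
"
```

```text
rel [-1.1 11.1 -0.7] F [-2.8 -0.6  7. ] t 8.875 w -0.42688957658321247
side blue (np.float64(27.070610122179158), np.float64(613.2750706028263), array([[595.3,  28. ,  18. ],
       [601.3,  27. ,  41.5],
       [607.3,  27. ,  36.5],
       [613.3,  27.3,  44. ],
       [619.3,  27.1,  33. ],
       [625.3,  26.3,  21.5]]))
side red (np.float64(44.00510494062533), np.float64(623.9301096609935), array([[605.9,  49. , 115.5],
       [611.9,  45.7,  30. ],
       [617.9,  41.6,  21. ],
       [623.9,  40.8,  61. ],
       [629.9,  41.9, 236. ],
       [635.9,  40.7, 370.5]]))
top blue (np.float64(27.14766195614023), np.float64(609.720894619899), array([[591.7,  26.4,  39.5],
       [597.7,  27.3, 127.5],
       [603.7,  27.1, 128. ],
       [609.7,  27.4, 154. ],
       [615.7,  27.1,  76.5],
       [621.7,  26.8,  75. ]]))
top red (np.float64(43.841235323991135), np.float64(630.2939255751058), array([[612.3,  43.7, 125. ],
       [618.3,  43.7, 176. ],
       [624.3,  42. , 353.5],
       [630.3,  44.7, 864.5],
       [636.3,  43.7, 271. ]]))
```

Request:
servo_tool([
  {"travel": [0, 0, -0.8], "turn": [0, 0, 0]},
  {"travel": [0, 1.4, -1.0], "turn": [0, 0, 0]},
  {"travel": [0, 2.7, -0.8], "turn": [0, 0, 0]},
  {"travel": [0, 2.7, -0.2], "turn": [0, 0, 0]},
  {"travel": [0, 2.7, 0], "turn": [0, 0, 0]},
  {"travel": [0, 2.2, 0], "turn": [0, 0, 0]},
  {"travel": [0, 1.6, 0], "turn": [0, 0, 0]},
  {"travel": [0, 1.0, 0], "turn": [0, 0, 0]},
  {"travel": [0, 0.4, 0], "turn": [0, 0, 0]},
  {"travel": [0, 0.2, 0], "turn": [0, 0, 0]},
])

```text
time: 10.22
eef_pos: [568.7, -44.9, 183.8]
ee_rot: [[0.996, 0.084, 0.0], [0.084, -0.996, -0.0], [0.0, 0.0, -1.0]]
wrist_force: [-4.3, 0.7, 8.3]
grip_width: 0.1
grip_force: 4.3
```

```bash
cat > m.py <<'E'
from h import *
np.set_printoptions(precision=1,suppress=True)
where()
ims=[]
for n in ('side','top'):
  L=[]
  for i in range(3):
    p=vision.get_image(n); o=locate(p); L.append([o["blue"][0],o["red"][0]])
  print(n,np.mean(L,0)); print(o["blue"][2]); print(o["red"][2])
  ims.append(cv2.resize(p["image"][165:215,260:340],(480,300),interpolation=cv2.INTER_NEAREST))
import sys; save(sys.argv[1],np.vstack(ims))
E
python3 m.py d.png
```

```text
rel [-1.   9.2 -0.7] F [-4.3  0.7  8.3] t 10.225 w 0.09054472503514197Traceback (most recent call last):
  File "m.py", line 8, in <module>
    p=vision.get_image(n); o=locate(p); L.append([o["blue"][0],o["red"][0]])
                             ~~~~~~^^^
  File "h.py", line 28, in locate
    y0=np.average(y,weights=m**2); m=m*(abs(y-y0)<14)
    raise ZeroDivisionError(
        "Weights sum to zero, can't be normalized")
ZeroDivisionError: Weights sum to zero, can't be normalized
```

```bash
sed -i "s/('side','top')/('top',)/" m.py; python3 m.py d.png
```

```text
rel [-1.   9.4 -0.7] F [-3.8  0.5  9.6] t 10.325 w 0.1422865301817631
top [38.3 43.8]
[[591.1  38.7  54. ]
 [597.1  38.6 157.5]
 [603.1  37.9 116. ]
 [609.1  38.9  98. ]
 [615.1  38.  142.5]
 [621.1  37.5  65.5]]
[[612.3  43.7 126. ]
 [618.3  43.7 174. ]
 [624.3  41.9 351. ]
 [630.3  44.7 864. ]
 [636.3  43.7 272. ]]
```

View pics/d.png

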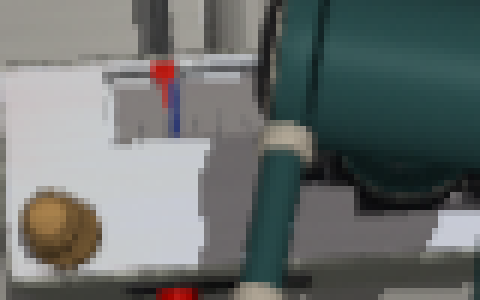

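The pointer at (289,183) is now just on the open side of the red tongue at (287,179), with about 5 mm left. I'll make a short stroke and then measure.

Request:
servo_tool([
  {"travel": [0, 0, -0.8], "turn": [0, 0, 0]},
  {"travel": [0, 1.0, -1.0], "turn": [0, 0, 0]},
  {"travel": [0, 1.8, -0.8], "turn": [0, 0, 0]},
  {"travel": [0, 1.8, -0.2], "turn": [0, 0, 0]},
  {"travel": [0, 1.8, 0], "turn": [0, 0, 0]},
  {"travel": [0, 1.5, 0], "turn": [0, 0, 0]},
  {"travel": [0, 1.2, 0], "turn": [0, 0, 0]},
  {"travel": [0, 1.0, 0], "turn": [0, 0, 0]},
  {"travel": [0, 1.0, 0], "turn": [0, 0, 0]},
])

```text
time: 11.6
eef_pos: [569.8, -55.4, 184.3]
ee_rot: [[0.996, 0.084, 0.001], [0.084, -0.996, -0.001], [0.001, 0.001, -1.0]]
wrist_force: [-4.3, -0.8, 11.2]
grip_width: 0.1
grip_force: 6.0
```

```bash
python3 m.py e.png
```

```text
rel [-0.8 -1.4 -0.2] F [-4.3 -0.8 11.2] t 11.6 w 0.09251708935557308
top [41.6 43.9]
[[593.5  42.3 127. ]
 [599.5  42.   76.5]
 [605.5  41.8 138.5]
 [611.5  40.3  66. ]
 [617.5  39.9  36.5]]
[[612.8  43.7  91. ]
 [618.8  43.7 148. ]
 [624.8  43.1 613.5]
 [630.8  44.8 594. ]
 [636.8  43.6 269.5]]
```

Request:
servo_tool([
  {"travel": [0, -0.15, -0.02], "turn": [0, 0, 0]},
  {"travel": [0, -0.3, -0.02], "turn": [0, 0, 0]},
  {"travel": [0, -0.3, -0.02], "turn": [0, 0, 0]},
])

```text
time: 12.12
eef_pos: [569.6, -52.6, 184.3]
ee_rot: [[0.996, 0.084, 0.001], [0.084, -0.996, -0.001], [0.001, 0.001, -1.0]]
wrist_force: [-3.7, -1.8, 10.3]
grip_width: -0.3
grip_force: 5.5
```

```bash
python3 m.py f.png; python3 - <<'E'
from h import *
np.set_printoptions(linewidth=150)
p=vision.get_image("top"); im=p["image"].astype(int)
for r in range(174,190): print(r,[tuple(v) for v in im[r,283:292]])
for z,y in((174,43.6),):
  for a in(597,605,613,620): print(a,proj(p,UX*a+UY*y+[0,0,z]))
E
```

```text
rel [-0.8  1.5 -0.2] F [-3.7 -1.8 10.3] t 12.125 w -0.30485505923542366
top [42.6 43.8]
[[591.1  42.8  61. ]
 [597.1  43.  151. ]
 [603.1  42.9  75.5]
 [609.1  41.8  73.5]]
[[612.8  43.7  91.5]
 [618.8  43.7 148.5]
 [624.8  43.1 615. ]
 [630.8  44.8 595.5]
 [636.8  43.6 271.5]]
174 [(np.int64(92), np.int64(92), np.int64(86)), (np.int64(113), np.int64(114), np.int64(107)), (np.int64(126), np.int64(126), np.int64(117)), (np.int64(108), np.int64(107), np.int64(101)), (np.int64(101), np.int64(101), np.int64(95)), (np.int64(129), np.int64(114), np.int64(110)), (np.int64(161), np.int64(159), np.int64(157)), (np.int64(167), np.int64(166), np.int64(164)), (np.int64(165), np.int64(164), np.int64(163))]
175 [(np.int64(175), np.int64(176), np.int64(178)), (np.int64(181), np.int64(182), np.int64(183)), (np.int64(180), np.int64(108), np.int64(103)), (np.int64(166), np.int64(73), np.int64(67)), (np.int64(163), np.int64(68), np.int64(62)), (np.int64(174), np.int64(73), np.int64(69)), (np.int64(169), np.int64(153), np.int64(153)), (np.int64(190), np.int64(192), np.int64(192)), (np.int64(194), np.int
[... 5377 characters left out ...]
)), (np.int64(180), np.int64(182), np.int64(187)), (np.int64(180), np.int64(181), np.int64(186)), (np.int64(179), np.int64(181), np.int64(186))]
189 [(np.int64(190), np.int64(193), np.int64(196)), (np.int64(198), np.int64(201), np.int64(203)), (np.int64(200), np.int64(203), np.int64(205)), (np.int64(199), np.int64(202), np.int64(205)), (np.int64(199), np.int64(202), np.int64(206)), (np.int64(199), np.int64(203), np.int64(206)), (np.int64(200), np.int64(203), np.int64(205)), (np.int64(199), np.int64(203), np.int64(205)), (np.int64(199), np.int64(202), np.int64(206))]
597 [287.34189602 186.55903745]
605 [287.20899713 184.27628695]
613 [287.07625015 181.99614567]
620 [286.96022094 180.00315889]
```

```bash
python3 - <<'E'
from h import *
im=cv2.imread("pics/top1.png")[...,::-1].astype(float); p=vision.get_image("top")
R=im[...,0]-im[...,1:].mean(-1)-6
for r in range(175,183):
    m=np.clip(R[r,283:291],0,None); c=(m*np.arange(283,291)).sum()/m.sum()
    print(r,m.astype(int),"width",round(m.sum()/162,2),"c",round(c,2),"y@177",round(wz(p,c,r,177)@UY,2),"y@174",round(wz(p,c,r,174)@UY,2))
f=p["image"].astype(float); G=f[...,:2].mean(-1); 
for r in range(183,188):
    m=np.clip(123-G[r,284:292],0,None); c=(m*np.arange(284,292)).sum()/m.sum(); print(r,m.astype(int),round(c,2),"y",round(wz(p,c,r,174)@UY,2))
i2=cv2.imread("pics/d.png")[...,::-1]
E
```

```text
175 [ 0  0 68 90 92 96 10  0] width 2.2 c 286.69 y@177 43.31 y@174 43.53
176 [  0   0 115 156 156 156  21   0] width 3.73 c 286.69 y@177 43.51 y@174 43.73
177 [  0   0 107 151 157 160  16   0] width 3.66 c 286.71 y@177 43.64 y@174 43.86
178 [  0   0  27  79 121  62   4   0] width 1.81 c 286.78 y@177 43.59 y@174 43.81
179 [  0   0   0  36 101  15   0   0] width 0.94 c 286.86 y@177 43.54 y@174 43.76
180 [ 0  0  0  9 95 12  0  0] width 0.72 c 287.04 y@177 43.11 y@174 43.33
181 [ 0  0  0  0 92 13  0  0] width 0.65 c 287.12 y@177 43.02 y@174 43.24
182 [ 0  0  0  0 71  9  0  0] width 0.5 c 287.1 y@177 43.29 y@174 43.5
183 [ 0  0  0 48 38  0  0  0] 287.44 y 42.54
184 [ 0  0  0 57 39  0  0  0] 287.41 y 42.86
185 [ 0  0  0 57 39  0  0  0] 287.41 y 43.06
186 [ 0  0  0 47 50  1  0  0] 287.54 y 42.81
187 [ 0  0  0 37 44  3  2  2] 287.74 y 42.3
```

Request:
servo_tool([
  {"travel": [0, -0.1, 0], "turn": [0, 0, 0]},
  {"travel": [0, -0.1, 0], "turn": [0, 0, 0]},
  {"travel": [0, -0.1, -0.3], "turn": [0, 0, 0]},
  {"travel": [0, -0.1, -2], "turn": [0, 0, 0]},
  {"travel": [0, 0, -6], "turn": [0, 0, 0]},
  {"travel": [0, 0, -10], "turn": [0, 0, 0]},
  {"travel": [0, 0, -10], "turn": [0, 0, 0]},
])

```text
time: 13.25
eef_pos: [571.9, -52.3, 287.8]
ee_rot: [[0.996, 0.084, 0.009], [0.084, -0.996, -0.001], [0.008, 0.002, -1.0]]
wrist_force: [-0.3, 0.6, -0.3]
grip_width: -0.3
grip_force: 0.0
```

```bash
python3 m.py g.png; python3 - <<'E'
from h import *
p=vision.get_image("top")
f=p["image"].astype(float); G=f[...,:2].mean(-1); 
for r in range(180,188):
    m=np.clip(123-G[r,284:292],0,None); c=(m*np.arange(284,292)).sum()/m.sum(); print(r,m.astype(int),round(c,2),"y",round(wz(p,c,r,174)@UY,2))
E
```

```text
rel [  1.5   1.6 103.3] F [-0.3  0.6 -0.3] t 13.25 w -0.32395905396807817
top [43.2 43.8]
[[590.9  43.3  60.5]
 [596.9  43.2 152. ]
 [602.9  42.9  74. ]
 [608.9  43.   59. ]]
[[612.8  43.7  92.5]
 [618.8  43.7 149. ]
 [624.8  43.1 613.5]
 [630.8  44.8 595. ]
 [636.8  43.6 272.5]]
180 [ 0  0  8 25 15  0  0  0] 287.15 y 42.93
181 [ 0  0 12 25 15  0  0  0] 287.06 y 43.47
182 [ 0  0 12 34 16  0  0  0] 287.06 y 43.65
183 [ 0  0  0 50 33  0  0  0] 287.39 y 42.72
184 [ 0  0  0 57 40  0  0  0] 287.41 y 42.84
185 [ 0  0  0 57 39  0  0  0] 287.41 y 43.06
186 [ 0  0  0 57 38  0  0  0] 287.4 y 43.28
187 [ 0  0  0 52 28  1  2  2] 287.56 y 42.93
```

View pics/g.png

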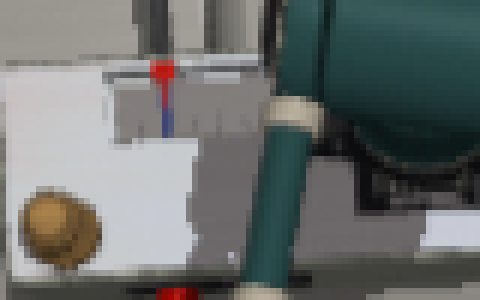

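The pointer at (287,185) is now directly in line with the red tongue at (287,180), and on the open side by no more than a fraction of a millimetre. The stamp and tab haven't moved and the hand is clear, so I'm handing in.

```bash
python3 -c "
from h import *
print(job_done())"
```

```text
the job is handed in; nothing more can be done
None
```

I rolled the wheel until the blue pointer stood in line with the red tab, approaching from the open side (measured about 0.3 mm short, within camera error); the highest press I read was 11 N, just above the suggested 4–10 N, and I handed the job in with the hand clear.

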